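# Reach the adjusting screw through the guard opening

## Robot

A 7-joint arm with a two-finger parallel gripper is mounted at the origin on a cart in front of the work surface, level with it; the furniture and walls round the work are solid. World frame = base frame: x ahead of the robot, y to its left, z up, the work surface at z = 0. Lengths are in m, angles in rad, forces in N, time in s.
With the tool pointing down it reaches from about 0.425 to 0.875 m from the base axis. Payload 8.4 kg.
Tool frame: the origin (TCP) lies between the finger pads; the fingertips stand 19 mm ahead of it and the grasp point (between the pads) is the TCP; z points along the fingers, y is the line along which they close (so a half turn about z gives the same grasp; the last joint's range is limited). The gripper opens to 87 mm and grips with 3 to 60 N. Pads are 19 mm wide; open, the fingers measure 117 mm over their backs; the gripper's body (75 mm by 190 mm) begins 51 mm behind the grasp point.
Start: joints at [-1.332, 0.333, 0.04, 1.465, -0.013, 1.343, -0.059], TCP at [0.215, 0.613, 0.242] pointing down, gripper open.
Joint ranges: [-2.58, 2.58], [-0.38, 2.09], [-1.3, 1.39], [0.25, 2.4], [-1.5, 4.64], [0.08, 2.09], [-2.65, 2.65]. Speed limits (rad/s): [2.22, 2.22, 2.79, 2.79, 3.14, 3.14, 3.14].

## Interface

Orientations are given as a unit quaternion [w, x, y, z].
In Python, from rig import env, grip, readout, vision gives the robot as it stands. The module is installed in compiled form; this text tells all that it offers. Calls block until the motion is done:
- env.move_to(position, orientation): joint-space move of the TCP to a pose.
- env.line_to(position, ori=None, v=0.15, contact_N=None): straight line of the TCP; ori=None keeps the orientation; v is the mean speed in m/s. With contact_N (N) it stops when the force on the tool has changed by that much, and returns True; else False.
- env.movej(angles): joint-space move.
- grip(opening, squeeze=None): opening from 0.0 (shut) to 1.0 (fully open); squeeze is the grip in N (None keeps the last); returns when the fingers have stopped.
- env.dwell(seconds).
- env.ik(position, orientation): joint angles nearest the present ones, or None.
- readout.observe(): the state.
- vision.get_image(name): name is "scene" or "top"; returns a dict with "img" (384x512x3 uint8, red, green, blue), "camera_matrix" (3x3 intrinsics, pixels), "k1" (the pictures are not rectified: a ray, as slopes to the right and down, at radius r is drawn at 1 + k1 r^2 times it, then the intrinsics apply), "rvec" (rotation vector, rad) and "tvec" (3), from world to camera coordinates, as OpenCV has them. Camera axes: x right, y down, z forward; pixel columns grow to the right and rows downward; lengths in m; the calibration is good to about 2 mm. A picture is of the moment at which its call begins. There is no depth.
A pose or a line that the arm cannot do raises env.IKError and nothing moves.
- env.job_done(): hands the job in; it is judged then, once.
The state is a dict: "time_s": time; "joint_pos": joint angles; "dq": joint speeds; "effort": joint torques, N m; "position": TCP position; "ee_rot": TCP orientation; "wrist_force": force on the tool from outside, world axes, zero at the start; "wrist_torque": the same for the moment, N m; "grip_width": opening from 0.0 (shut) to 1.0 (fully open); "gripper_force": force on a finger pad.
Only numpy, scipy, OpenCV 4.12 (cv2) and the standard library are available. Lean on these libraries where they do the work, as an engineer would, in place of code of your own. Each camera call takes 0.05 s, during which the arm holds its last target. There are 200 camera calls.

## Task

Take the red lockout pin out of its pale grey parking block and seat it fully in the yellow socket beside the clear machine guard. Then pick up the red-handled screwdriver that lies on the same table, tilt it and gently pass its blade diagonally through the narrow yellow-edged opening in the guard's top, down towards the brass adjusting screw under the front of the cover. Finish while still holding the screwdriver still by its handle, the blade tip just off the screw head (within about 2 cm), touching neither screw nor guard; leave the other things on the table where they are.

Things in the scene. Friction and masses are not known exactly. Their poses are not given: they have to be found in the camera images.
- pin_knob (a point): centre of the lockout pin's red knob, where to grip it; z runs up the pin. The knob is round, 21 mm wide, 38 mm tall (19 mm each way); under it a flange 28 mm wide, 6 mm thick, then a steel shank 12 mm wide, 40 mm long, with a tapered foot 65 mm below this point. It starts upright, fully in the parking block; about 60 g
- pin_flange (a point): underside centre of the pin's flange, 25 mm below pin_knob along its axis; it rests on the socket's top when the pin is fully seated
- park_block: fixed pale grey metal block, 46 x 46 mm, 60 mm high, with a 16 mm hole 44 mm deep in the middle of its top, where the pin is parked at the start. Origin at the centre of its underside
- socket (a point): centre of the mouth of the hole in the yellow socket block (46 x 46 mm, top 60 mm above the table, hole 16 mm wide and 44 mm deep, vertical). It is fixed to the guard, on the guard's +y side, 125 mm from its centre
- guard: fixed clear-walled machine guard with a grey top, 200 mm along its x, 160 mm along its y, top surface 110 mm above the table. Origin at the centre of its underside. Walls 5 mm and closed on all four sides, the top 4 mm thick. The only way in is the opening in its top
- opening (a point): centre of the opening, at the upper surface of the guard's top (110 mm up). The opening measures 70 mm along the guard's x and 50 mm along its y, with yellow edges; it lies at x = 25 mm in the guard's frame. Axes as the guard's
- screw_head (a point): centre of the outer face of the brass screw head (14 mm wide), at x -68, y 0, z 42 mm in the guard's frame, 58 mm in front of the opening's near edge, on a black block up to 50 mm high. The face looks along guard +x and up, 38 degrees above level: that line leaves through the opening, crossing the top's upper surface at guard x = 19 mm. Axes as the guard's
- driver_handle (a point): middle of the red handle of the screwdriver, on its long axis, where to grip it. +y points along the tool to the handle's end, -y to the blade; z is up as it lies on the table. The handle is 90 mm long (45 mm each way), 28 mm wide, 24 mm high; then a shaft 6 mm wide. The tool is 200 mm long, about 80 g
- driver_tip (a point): blade tip of the red-handled screwdriver, on its long axis, 155 mm from driver_handle; the blade is 8 mm wide. Axes as driver_handle
- driver: the red-handled screwdriver as a whole; origin at mid-length, 12 mm under its long axis; axes as driver_handle
- lock_pin: the lockout pin as a whole; origin at the foot of its shank, z up its axis
- yellow_driver: the yellow-handled screwdriver, 180 mm long, lying on the right: not the one to use. Origin under its centre. A bystander
- tape: black tape roll, 104 mm wide, 24 mm high, right side. Origin under its centre. A bystander
- oil: yellow oil bottle with red cap, 46 mm wide, 135 mm high, back right. Origin under its centre. A bystander
- tin: small round green tin with grey lid, 65 mm wide, 41 mm high, at the back. Origin under its centre. A bystander
- plier: blue-handled pliers, 172 mm long, lying front left. Origin under its centre. A bystander
There are look-alikes about, which are no part of the job. Leave any green or purple look-alike of the lock_pin alone.

How it is judged:
By the outcome, as a careful person would: the job done as asked, in the order asked, and still so for the second after the job is handed in, while the arm keeps its last pose, push and grip.
It also fails if it takes over 61 s, if anything falls off the work surface, if the arm or the gripper's body presses on something with over 40 N, if the wrist force passes 120 N, or if a joint passes its speed limit or range.

## Working session

There is one attempt and no reset: what is moved stays moved. The work goes in short steps, each a Python script; the robot and the scene stay as the last script left them, time stands still between calls to the robot, and variables do not carry over. Pictures are saved under pics/ and viewed, at most 10 in all, crops included, and the job is handed in when it is done.

```bash
mkdir -p pics; cat > h.py <<'E'
import numpy as np, cv2
from scipy.spatial.transform import Rotation as R
from rig import env, grip, readout, vision
def get(n):
    d=vision.get_image(n); d["bgr"]=d["img"][:,:,::-1].copy(); return d
def ray(d,uv):
    K=np.array(d["camera_matrix"]); k=d["k1"]
    p=np.array([(uv[0]-K[0,2])/K[0,0],(uv[1]-K[1,2])/K[1,1]])
    q=p.copy()
    for _ in range(30): q=p/(1+k*(q@q))
    Rm=cv2.Rodrigues(np.array(d["rvec"],float))[0]; t=np.array(d["tvec"],float).ravel()
    return -Rm.T@t, Rm.T@np.r_[q,1]
def plane(d,uv,z):
    c,v=ray(d,uv); return c+v*(z-c[2])/v[2]
def proj(d,P):
    K=np.array(d["camera_matrix"]);Rm=cv2.Rodrigues(np.array(d["rvec"],float))[0]
    c=Rm@np.array(P,float)+np.array(d["tvec"],float).ravel(); s=c[:2]/c[2]; s=s*(1+d["k1"]*(s@s))
    return np.array([s[0]*K[0,0]+K[0,2],s[1]*K[1,1]+K[1,2]])
def two(da,ua,db,ub):
    c1,v1=ray(da,ua);c2,v2=ray(db,ub)
    s=np.linalg.lstsq(np.c_[v1,-v2],c2-c1,rcond=None)[0]
    a,b=c1+s[0]*v1,c2+s[1]*v2
    return (a+b)/2,np.linalg.norm(a-b)
def quat(m):
    q=R.from_matrix(m).as_quat(); return [q[3],q[0],q[1],q[2]]
def down(yaw): # tool z down, closing line (tool y) at yaw in world
    y=np.array([np.cos(yaw),np.sin(yaw),0]);z=np.array([0,0,-1.]);return quat(np.c_[np.cross(y,z),y,z])
E
python3 - <<'E'
from h import *
for n in("scene","top"):
    d=get(n); cv2.imwrite(f"pics/{n}0.png",cv2.resize(d["bgr"],(800,600),interpolation=cv2.INTER_CUBIC))
    print(n,ray(d,(256,192)),d["camera_matrix"],d["k1"])
s=readout.observe();print(s)
E
```

```text
scene (array([-0.36632399, -0.65978257,  0.7155179 ]), array([ 0.70521126,  0.50735804, -0.49528493])) [[465.42216987   0.         255.51332935]
 [  0.         465.42216987 189.01361708]
 [  0.           0.           1.        ]] 0.021047386241802312
top (array([0.40988366, 0.02581095, 1.34471687]), array([ 0.09460048, -0.01691599, -0.99551503])) [[394.0309491    0.         259.81492099]
 [  0.         394.0309491  186.54256471]
 [  0.           0.           1.        ]] -0.10838593935599095
{'time_s': 0.1, 'joint_pos': array([-1.33215995,  0.33385222,  0.03987017,  1.46617099, -0.01338557,
        1.34331837, -0.05854838]), 'dq': array([-1.58609874e-04, -1.57999509e-03, -9.90332585e-05, -2.83686521e-03,
       -7.48634936e-04, -4.99735805e-04,  1.36377144e-03]), 'effort': array([ 4.63075528e-03, -6.57822061e+01,  1.34031001e+00, -4.04713476e+01,
       -5.97633398e-02,  4.06693120e-02,  4.64376126e-05]), 'position': array([0.21533366, 0.61287278, 0.24074622]), 'ee_rot': array([-6.89986539e-05,  1.68144374e-01,  9.85762101e-01, -7.38385629e-04]), 'wrist_force': array([0.24030221, 0.4544252 , 0.40422799]), 'wrist_torque': array([ 0.02375499, -0.0530944 ,  0.06610347]), 'gripper_force': 0.0, 'grip_width': 0.9972762069060904}
```

View pics/scene0.png

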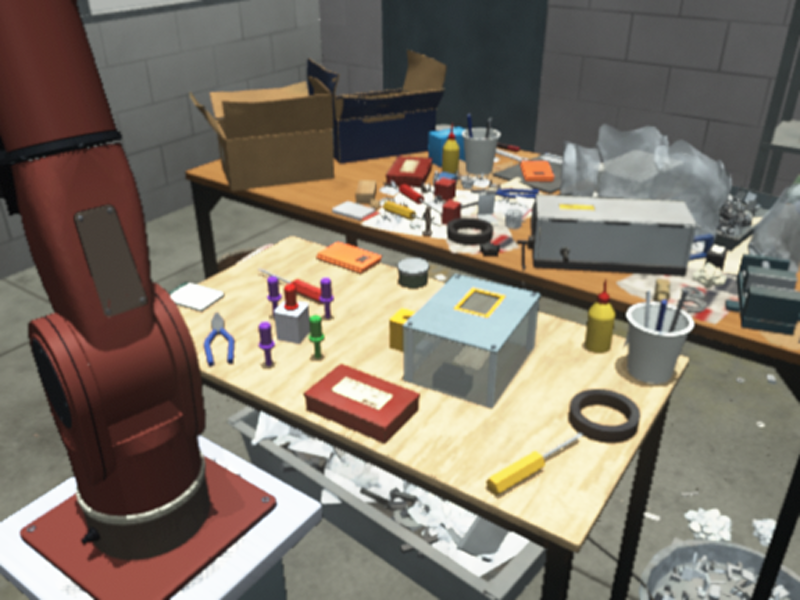

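View pics/top0.png

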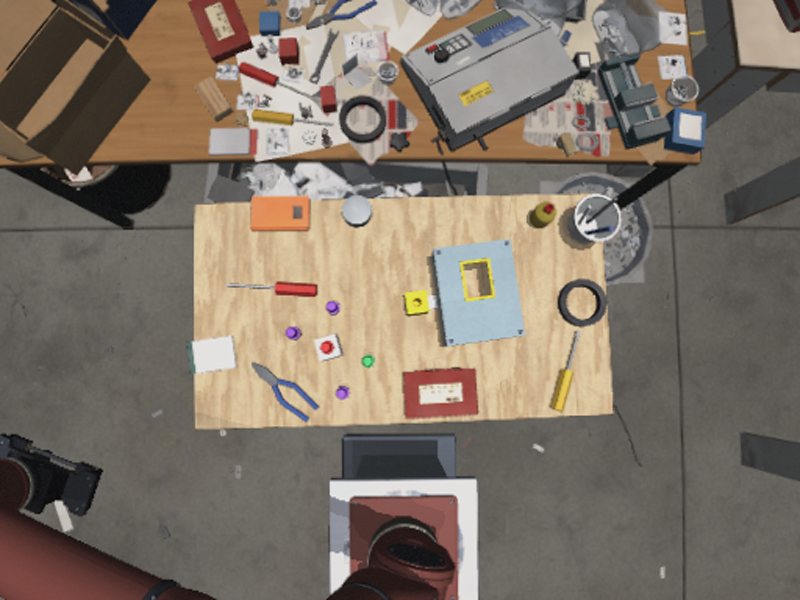

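Scene: the red pin is in the grey block at (291,300) in the scene view and (327,347) in the top view. The guard's opening is at (477,279) top, the socket at (417,303), and the driver's handle at (296,289) with its blade pointing left to (229,285). Purple and green look-alikes stand round the block. Next I'll measure with colour masks.

```bash
cat > m.py <<'E'
from h import *
def blobs(d,cond,box,amin=6):
    hsv=cv2.cvtColor(d["bgr"],cv2.COLOR_BGR2HSV).astype(int)
    m=cond(*[hsv[...,i] for i in range(3)]).astype(np.uint8)
    k=np.zeros_like(m);x0,y0,x1,y1=[int(v/1.5625) for v in box];k[y0:y1,x0:x1]=1;m*=k
    n,l,st,c=cv2.connectedComponentsWithStats(m)
    return [(c[i],st[i],l==i) for i in np.argsort(-st[:,4]) if i and st[i,4]>=amin]
red=lambda h,s,v:((h<8)|(h>172))&(s>150)&(v>80)
yel=lambda h,s,v:(h>20)&(h<35)&(s>150)&(v>100)
blue=lambda h,s,v:(h>90)&(h<112)&(s>25)&(s<120)&(v>120)
pur=lambda h,s,v:(h>125)&(h<150)&(s>100)
grn=lambda h,s,v:(h>50)&(h<80)&(s>120)
E
python3 - <<'E'
from m import *
np.set_printoptions(precision=4,suppress=True)
t=get("top");s=get("scene")
bt=blobs(t,red,(300,325,350,370));bs=blobs(s,red,(270,275,310,312))
print("knob",bt[0][:2],bs[0][:2],two(t,bt[0][0],s,bs[0][0]),plane(t,bt[0][0],.098))
b=blobs(t,red,(265,270,330,305))[0]
rect=cv2.minAreaRect(np.argwhere(b[2])[:,::-1].astype(np.float32));print("handle",rect,plane(t,b[0],.018))
pts=np.argwhere(b[2])[:,::-1].astype(float)
ex=[plane(t,pts[pts[:,0].argmin()],.012),plane(t,pts[pts[:,0].argmax()],.012)];print(ex)
print("tip approx",plane(t,np.array([228,285])/1.5625,.012))
bo=blobs(t,yel,(450,250,510,310))
for q in bo: 
  r=cv2.minAreaRect(np.argwhere(q[2])[:,::-1].astype(np.float32));print("open",r,plane(t,r[0],.11), [plane(t,c,.11) for c in cv2.boxPoints(r)])
q=blobs(t,yel,(395,280,435,320))[0];r=cv2.minAreaRect(np.argwhere(q[2])[:,::-1].astype(np.float32));print("sock",r,plane(t,r[0],.06),[plane(t,c,.06) for c in cv2.boxPoints(r)])
q=blobs(t,blue,(420,225,540,360))[0];r=cv2.minAreaRect(np.argwhere(q[2])[:,::-1].astype(np.float32));print("guard",r,plane(t,r[0],.11),[plane(t,c,.11) for c in cv2.boxPoints(r)])
for q in blobs(t,pur,(270,280,380,420))+blobs(t,grn,(350,340,390,380)): print("la",q[0],plane(t,q[0],.07))
for q in blobs(s,pur,(240,260,350,380))+blobs(s,grn,(300,300,340,380)): print("las",q[0],plane(s,q[0],.06))
E
```

```text
knob (array([209.    , 221.7561]), array([206, 219,   7,   7,  41], dtype=int32)) (array([188.6667, 187.0172]), array([182, 179,  16,  19, 174], dtype=int32)) (array([0.4371, 0.1517, 0.09  ]), np.float64(0.006465673258217429)) [0.4348 0.1533 0.098 ]
handle ((188.9785919189453, 184.84243774414062), (26.261259078979492, 7.42301607131958), 3.5763344764709473) [0.5612 0.2294 0.018 ]
[array([0.5718, 0.2755, 0.012 ]), array([0.568 , 0.1867, 0.012 ])]
tip approx [0.5709 0.3788 0.012 ]
open ((305.14996337890625, 178.54998779296875), (25.173004150390625, 18.526199340820312), 81.8698959350586) [ 0.5694 -0.1514  0.11  ] [array([ 0.6053, -0.1171,  0.11  ]), array([ 0.6136, -0.1761,  0.11  ]), array([ 0.5337, -0.1857,  0.11  ]), array([ 0.5256, -0.1271,  0.11  ])]
sock ((266.0307922363281, 193.2461700439453), (13.891889572143555, 13.643819808959961), 82.87498474121094) [ 0.5277 -0.0289  0.06  ] [array([ 0.5477, -0.004 ,  0.06  ]), array([ 0.5532, -0.0485,  0.06  ]), array([ 0.5077, -0.0537,  0.06  ]), array([ 0.5024, -0.0093,  0.06  ])]
guard ((306.079345703125, 186.57528686523438), (62.37498092651367, 50.350887298583984), 82.14668273925781) [ 0.5438 -0.1539  0.11  ] [array([ 0.632 , -0.0622,  0.11  ]), array([ 0.6544, -0.2231,  0.11  ]), array([ 0.4562, -0.2452,  0.11  ]), array([ 0.4358, -0.0867,  0.11  ])]
la [187.2407 212.6852] [0.4648 0.2267 0.07  ]
la [212.551 196.449] [0.5171 0.1451 0.07  ]
la [218.9545 250.9318] [0.3419 0.1239 0.07  ]
la [235.1707 230.5854] [0.4066 0.0719 0.07  ]
las [169.8049 216.6667] [0.3319 0.1191 0.06  ]
las [208.2796 187.3226] [0.5093 0.1404 0.06  ]
las [174.764  185.6966] [0.4601 0.2264 0.06  ]
las [202.4375 216.2812] [0.3825 0.0511 0.06  ]
las [201.4286 204.3929] [0.4259 0.093  0.06  ]
```

```bash
cat > g.py <<'E'
from m import *
np.set_printoptions(precision=4,suppress=True)
GY=np.radians(7.0); G=np.array([.5435,-.1538,0]); RG=R.from_euler('z',GY).as_matrix()
SOCK=np.array([.528,-.0293,.06]); PIN=np.array([.4357,.1528,.085])
SCREW=G+RG@[-.068,0,.042]
a38=np.radians(38); D=RG@[np.cos(a38),0,np.sin(a38)]; A=RG@[np.sin(a38),0,-np.cos(a38)]
def q_tilt(sgn=1):
    y=sgn*RG[:,1]; return quat(np.c_[np.cross(y,A),y,A])
def st():
    s=readout.observe(); print("t %.2f"%s["time_s"],"p",s["position"],"F",s["wrist_force"],"g %.3f %.1f"%(s["grip_width"],s["gripper_force"])); return s
E
python3 - <<'E'
from g import *
for y in (121,-59): print(y,env.ik(PIN+[0,0,.1],down(np.radians(y))),env.ik(PIN,down(np.radians(y))))
for y in (7,-173): print(y,env.ik(SOCK+[0,0,.12],down(np.radians(y))),env.ik(SOCK+[0,0,.025],down(np.radians(y))))
for y in (0,180): print(y,env.ik([.57,.23,.012],down(np.radians(y))))
for s in(1,-1):
  for r in (.3,.24,.165): print(s,r,SCREW+r*D,env.ik(SCREW+r*D,q_tilt(s)))
E
```

```text
121 [-0.8177 -0.0269  0.3813  1.9958  0.0109  1.1708  1.6711] [-0.784   0.0996  0.3697  2.1042 -0.0444  0.9449  1.7219]
-59 [-0.994  -0.0384  0.5552  2.0027  0.022   1.1717 -1.4775] [-0.9761  0.1028  0.575   2.1122 -0.0689  0.9442 -1.3928]
7 [-0.7911  0.1573  0.845   1.8733 -0.1278  1.1664  0.2204] [-0.7558  0.3057  0.8445  1.9695 -0.2737  0.9832  0.3416]
-173 None [-1.0175  0.4925  1.2278  1.9773 -0.5379  1.0536 -2.5643]
0 [-0.8508  0.5201  0.5001  1.7943 -0.3078  0.9051 -0.2142]
180 [ 0.3476  0.7803 -1.0999  1.7316  0.767   1.1276  2.1481]
1 0.3 [ 0.7106 -0.1333  0.2267] [ 0.7102  0.1805 -0.53    1.8679 -0.2434  0.4985  2.0869]
1 0.24 [ 0.6637 -0.139   0.1898] [ 0.9323  0.1566 -0.7139  1.9936 -0.3151  0.4244  2.1979]
1 0.165 [ 0.6051 -0.1462  0.1436] [ 1.1757  0.1364 -0.8915  2.1416 -0.4979  0.3443  2.4369]
-1 0.3 [ 0.7106 -0.1333  0.2267] [-0.5153  0.1681  0.8222  1.9235 -0.6934  0.5736 -0.6972]
-1 0.24 [ 0.6637 -0.139   0.1898] [-0.5084  0.1047  0.8211  2.0563 -0.7298  0.4961 -0.6022]
-1 0.165 [ 0.6051 -0.1462  0.1436] [-0.4726  0.0456  0.8156  2.2102 -0.8452  0.4154 -0.4136]
```

```bash
python3 - <<'E'
from g import *
q=down(np.radians(121))
grip(0.6,25)
env.move_to(PIN+[0,0,.09],q)
env.line_to(PIN+[0,0,.002],q,v=.12,contact_N=8); st()
grip(0.0,25); s=st()
print(env.line_to([*s["position"][:2],.16],q,v=.08)); st()
t=get("top");c=get("scene")
a=t["bgr"][150:270,160:340];b=c["bgr"][130:260,120:300]
cv2.imwrite("pics/p1.png",np.hstack([cv2.resize(a,(400,300)),cv2.resize(b,(400,300))]))
E
```

```text
t 3.83 p [0.4362 0.153  0.0876] F [-0.3133  0.3296  1.1088] g 0.601 0.0
t 4.48 p [0.4352 0.154  0.0873] F [-3.8284  3.8288  3.7704] g 0.235 24.8
False
t 5.55 p [0.4349 0.1538 0.1595] F [-0.1815  0.6407 -1.162 ] g 0.231 24.8
```

View pics/p1.png

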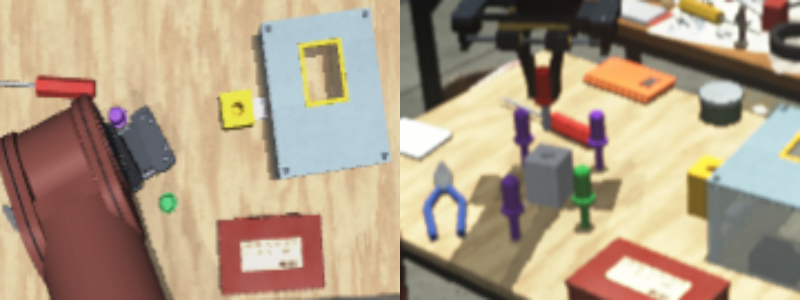

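The pin is held and its foot is well clear of the block; scene crop shows the knob at (545,85) and the foot at about (547,127). The look-alikes are undisturbed. I'll take it to the socket.

```bash
python3 - <<'E'
from g import *
q=down(np.radians(7)); p=readout.observe()["position"]
env.line_to([*p[:2],.19],v=.15)
env.move_to(SOCK+[0,0,.13],q)
env.line_to(SOCK+[0,0,.085],q,v=.1); env.dwell(.2); st()
t=get("top");c=get("scene")
b=c["bgr"][150:250,220:340]
cv2.imwrite("pics/p2.png",cv2.resize(b,(720,600),interpolation=cv2.INTER_CUBIC))
print("TCP px",proj(c,readout.observe()["position"]),"foot",proj(c,SOCK+[0,0,.02]),"sock",proj(c,SOCK))
r=env.line_to(SOCK+[0,0,.028],q,v=.05,contact_N=6); print(r); st()
E
```

```text
t 8.14 p [ 0.5285 -0.0293  0.1457] F [-0.8802  0.1647 -0.6203] g 0.231 24.8
TCP px [259.959  174.3234] foot [259.8732 195.7335] sock [259.8635 202.0476]
False
t 9.53 p [ 0.5282 -0.0293  0.0883] F [ 0.9738 -0.2578 -0.5875] g 0.234 24.8
```

View pics/p2.png

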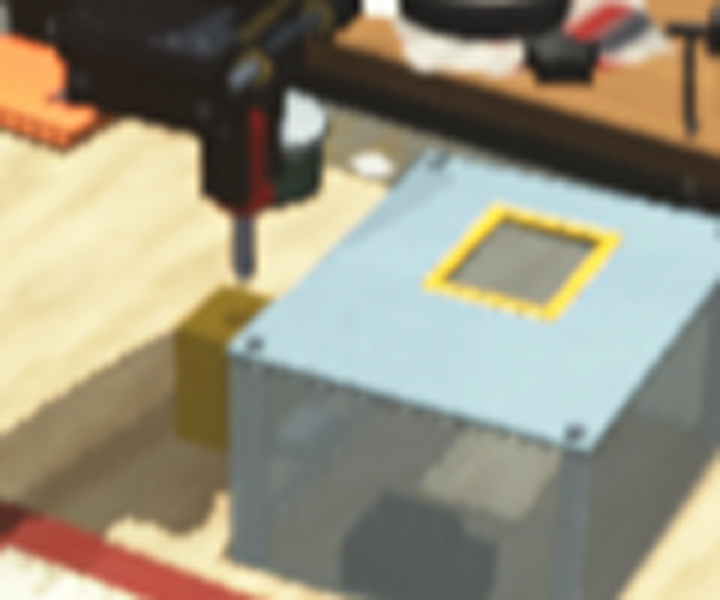

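The pin stood over the hole (picture: foot at (244,272), hole at (237,318)) and went in freely. I'll press it home, release, and check.

```bash
python3 - <<'E'
from g import *
q=down(np.radians(7))
print(env.line_to([.528,-.0293,.080],q,v=.03,contact_N=10)); st()
grip(0.6); st()
env.line_to([.528,-.0293,.19],q,v=.2); st()
H=np.array([.5615,.230,.15]); env.move_to(H+[0,0,.03],down(np.radians(3.7))); st()
t=get("top");c=get("scene")
k=blobs(c,red,(300,230,480,350))
for x in k: print(x[0],x[1])
b=c["bgr"][150:250,220:340]
cv2.imwrite("pics/p3.png",np.hstack([cv2.resize(b,(480,400),interpolation=cv2.INTER_CUBIC),cv2.resize(t["bgr"][165:215,250:290],(320,400))]))
print("expected knob",proj(c,SOCK+[0,0,.025]),proj(c,SOCK+[0,0,.044]))
E
```

```text
True
t 9.74 p [ 0.529  -0.0292  0.0867] F [-0.5618  0.6838  3.2582] g 0.230 25.0
t 10.57 p [ 0.5282 -0.0293  0.0859] F [ 0.694  -0.0071 -0.5046] g 0.599 0.0
t 11.24 p [ 0.5275 -0.0291  0.189 ] F [ 0.2429  0.1332 -0.6996] g 0.598 0.0
t 12.27 p [0.5618 0.2277 0.1796] F [ 0.0727 -0.803  -0.7267] g 0.599 0.0
[198.051  185.8163] [192 180  14  12  98]
[259.9651 195.1163] [257 188   7  16  86]
expected knob [259.8756 194.1397] [259.8851 188.0266]
```

View pics/p3.png

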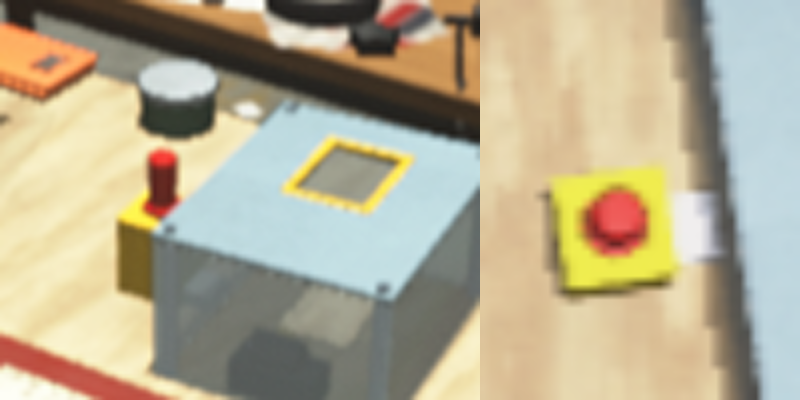

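Pin is fully seated: knob at (259.97,195.1) where (259.9,194.1) was expected, with the flange on the yellow block. Now the driver.

```bash
python3 - <<'E'
from g import *
q=down(np.radians(3.7)); H=np.array([.5615,.230,.022])
env.line_to(H,q,v=.15,contact_N=8); st()
grip(0.0,45); st()
env.line_to(H+[0,0,.13],q,v=.15); env.dwell(.2); s=st()
t=get("top");c=get("scene")
cv2.imwrite("pics/p4.png",np.hstack([cv2.resize(t["bgr"][150:230,120:230],(400,300)),cv2.resize(c["bgr"][90:210,110:270],(400,300))]))
h=s["position"]-[0,0,.010]; B=np.array([np.sin(np.radians(3.7)),np.cos(np.radians(3.7)),0])
for n,d in(("t",t),("s",c)): print(n,"tip exp",proj(d,h+.155*B),"end exp",proj(d,h-.045*B))
for sg,qq in ((1,q_tilt(1)),(-1,q_tilt(-1))):print(sg,env.ik(SCREW+.32*D-.01*A,qq),s["joint_pos"])
E
```

```text
t 13.57 p [0.5622 0.2302 0.0229] F [ 0.0723 -0.4975  0.1418] g 0.601 0.0
t 14.16 p [0.5617 0.2301 0.0222] F [-0.9596 -0.5709  3.7379] g 0.301 42.6
t 15.38 p [0.5611 0.2298 0.151 ] F [ 0.9555  0.4066 -0.483 ] g 0.303 42.7
t tip exp [133.3303 177.3869] end exp [197.5535 181.2563]
s tip exp [161.0951 135.5559] end exp [206.1907 152.2982]
1 [-0.5407  0.1687  0.8474  1.8816 -0.6564  0.6092  2.3961] [-0.8173  0.3241  0.4342  1.7055 -0.1472  1.1459 -0.2773]
-1 [-0.5527  0.1708  0.8616  1.882  -0.6623  0.611  -0.7409] [-0.8173  0.3241  0.4342  1.7055 -0.1472  1.1459 -0.2773]
```

View pics/p4.png

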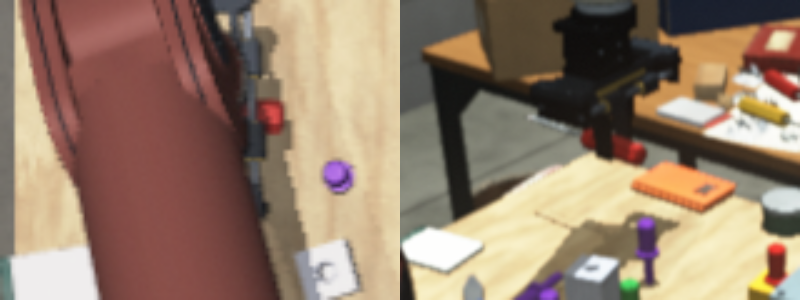

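Driver is held level: handle end at (208,151) and tip at (162,137) in the scene image, both as expected. I'll raise it and change to the arm branch that leaves joint 7 in range.

```bash
python3 - <<'E'
from g import *
p=readout.observe()["position"]
env.line_to([*p[:2],.28],v=.2); st()
env.movej([0.7102,-.1195,-.53,1.8679,-.2434,.4985,2.0869]); s=st(); print(s["joint_pos"])
for r in(.33,.28,.23,.17): print(r,SCREW+r*D-.01*A,env.ik(SCREW+r*D-.01*A,q_tilt(1)))
m=R.from_quat(np.r_[s["ee_rot"][1:],s["ee_rot"][0]]).as_matrix();print(m)
E
```

```text
t 16.27 p [0.5608 0.2297 0.2787] F [ 0.6832  0.0989 -0.9857] g 0.303 42.7
t 18.32 p [ 0.6949 -0.1193  0.4122] F [-0.0713 -0.996  -1.3136] g 0.301 42.7
[ 0.7093 -0.1191 -0.5298  1.868  -0.2434  0.4988  2.0862]
0.33 [ 0.728  -0.1311  0.253 ] [ 0.7098  0.1909 -0.5493  1.8009 -0.1876  0.5509  2.0225]
0.28 [ 0.6889 -0.1359  0.2223] [ 0.6955  0.1384 -0.4853  1.9187 -0.3264  0.494   2.168 ]
0.23 [ 0.6498 -0.1407  0.1915] [ 0.6782  0.0954 -0.4224  2.0304 -0.4755  0.4454  2.3339]
0.17 [ 0.6029 -0.1465  0.1545] [ 0.6406  0.0556 -0.331   2.1576 -0.6783  0.3988  2.569 ]
[[-0.6267 -0.0972  0.7732]
 [-0.2295  0.9712 -0.0639]
 [-0.7447 -0.2175 -0.6309]]
```

```bash
python3 - <<'E'
from g import *
env.move_to(SCREW+.33*D-.01*A,q_tilt(1)); env.dwell(.4); s=st()
t=get("top");c=get("scene")
m=R.from_quat(np.r_[s["ee_rot"][1:],s["ee_rot"][0]]).as_matrix()
h=s["position"]+.01*m[:,2]; tip=h+.155*m[:,0]; print("tip",tip, "RG",RG.T@(tip-G))
for n,d in(("t",t),("s",c)): print(n,"tip exp",proj(d,tip),"neck exp",proj(d,h+.045*m[:,0]),"opening",proj(d,G+RG@[.025,0,.11]))
cv2.imwrite("pics/p5.png",np.hstack([cv2.resize(t["bgr"][140:220,260:350],(400,356),interpolation=cv2.INTER_CUBIC),cv2.resize(c["bgr"][120:220,240:352],(400,356),interpolation=cv2.INTER_CUBIC)]))
E
```

```text
t 19.42 p [ 0.728  -0.1311  0.2541] F [-0.8222  0.0577 -1.4215] g 0.302 42.7
tip [ 0.613  -0.1454  0.1507] RG [ 0.07   -0.0001  0.1507]
t tip exp [304.7506 162.8328] neck exp [303.7243 130.1434] opening [304.9422 178.8919]
s tip exp [314.2966 172.2225] neck exp [327.9933 137.1195] opening [306.7356 193.0045]
```

View pics/p5.png

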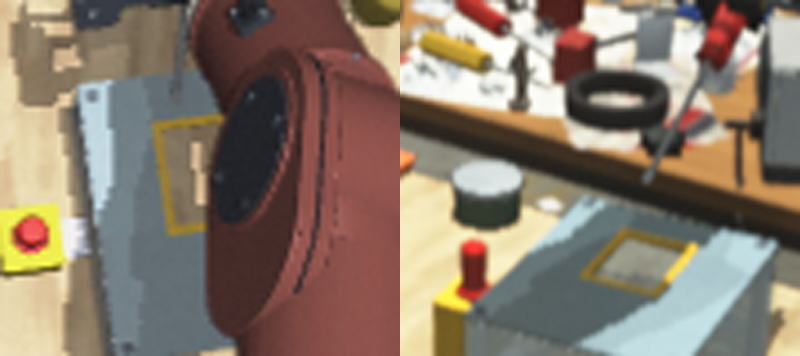

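The picture shows the tip to the left of where I expected: about (299.4,162.5) against (304.8,162.8) in top, and (309,170.6) against (314.3,172.2) in scene. I'll triangulate it.

```bash
python3 - <<'E'
from g import *
t=get("top");c=get("scene");s=readout.observe()
m=R.from_quat(np.r_[s["ee_rot"][1:],s["ee_rot"][0]]).as_matrix()
h=s["position"]+.01*m[:,2]; tip=h+.155*m[:,0]
P,e=two(t,(299.4,162.5),c,(309.2,170.6)); print("tip",P,e,"in tool about handle",m.T@(P-h),"exp",m.T@(tip-h))
# shaft points: top at row145, scene line ; plane through scene shaft
K=blobs(c,red,(480,170,560,260))
for k in K[:3]: print(k[0],k[1]); 
print("handle exp",proj(c,h),proj(t,h))
d1=cv2.resize(t["bgr"][125:175,280:320],(400,500),interpolation=cv2.INTER_CUBIC);d2=cv2.resize(c["bgr"][125:180,296:340],(400,500),interpolation=cv2.INTER_CUBIC)
cv2.imwrite("pics/p6.png",np.hstack([d1,d2]))
E
```

```text
tip [ 0.6143 -0.129   0.1501] 0.00034565854001929506 in tool about handle [0.1522 0.016  0.0019] exp [ 0.155 -0.     0.   ]
[329.9292 128.9735] [325 121  12  17 113]
[320.75 152.25] [319 151   4   4   8]
handle exp [333.3833 123.6067] [303.2316 115.984 ]
```

View pics/p6.png

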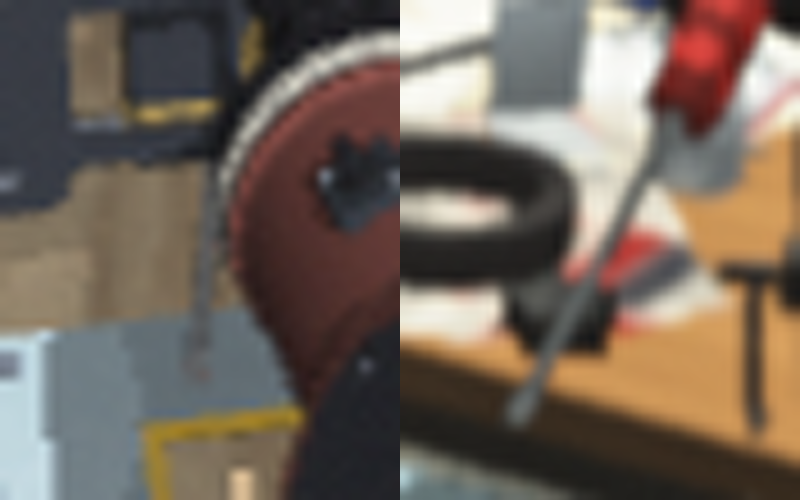

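The tip measures 16 mm to the tool's +y side, which means the driver is turned about 0.105 rad in the grip. I'll turn the wrist to compensate and check the whole path for reach.

```bash
cat >> g.py <<'E'
def pose(r,al=.105,lat=0.):
    y=RG[:,1]; M=np.c_[np.cross(y,A),y,A]@R.from_euler('z',-al).as_matrix()
    return SCREW+r*D+lat*RG[:,1]-.01*A, quat(M)
E
python3 - <<'E'
from g import *
for r in(.33,.28,.23,.17): print(r,env.ik(*pose(r)))
p,q=pose(.33); env.line_to(p,q,v=.03) if 0 else env.move_to(p,q); env.dwell(.3); s=st(); print(s["joint_pos"])
for r in(.28,.23,.17): print(r,env.ik(*pose(r)))
t=get("top");c=get("scene")
tip=SCREW+.175*D; print(tip,"exp",proj(t,tip),proj(c,tip))
d1=cv2.resize(t["bgr"][125:175,280:320],(400,500),interpolation=cv2.INTER_CUBIC);d2=cv2.resize(c["bgr"][125:180,296:340],(400,500),interpolation=cv2.INTER_CUBIC)
cv2.imwrite("pics/p7.png",np.hstack([d1,d2]))
E
```

```text
0.33 [ 0.7248  0.1932 -0.5663  1.8002 -0.1795  0.5506  2.1215]
0.28 [ 0.799   0.1509 -0.598   1.9142 -0.2823  0.4907  2.2394]
0.23 [ 0.8803  0.1152 -0.6348  2.0218 -0.4098  0.4378  2.3886]
0.17 [ 0.9755  0.0813 -0.6726  2.1435 -0.6051  0.3867  2.6195]
t 20.17 p [ 0.728  -0.1312  0.2531] F [ 0.0813  0.2036 -0.6631] g 0.305 42.7
[ 0.7246  0.1931 -0.5661  1.8002 -0.1796  0.5506  2.1205]
0.28 [ 0.7999  0.151  -0.5989  1.9141 -0.2819  0.4906  2.2391]
0.23 [ 0.8822  0.1154 -0.6368  2.0217 -0.409   0.4377  2.388 ]
0.17 [ 0.9789  0.0817 -0.6761  2.1434 -0.604   0.3866  2.6187]
[ 0.6129 -0.1453  0.1497] exp [304.6864 162.9327] [314.223  172.5488]
```

View pics/p7.png

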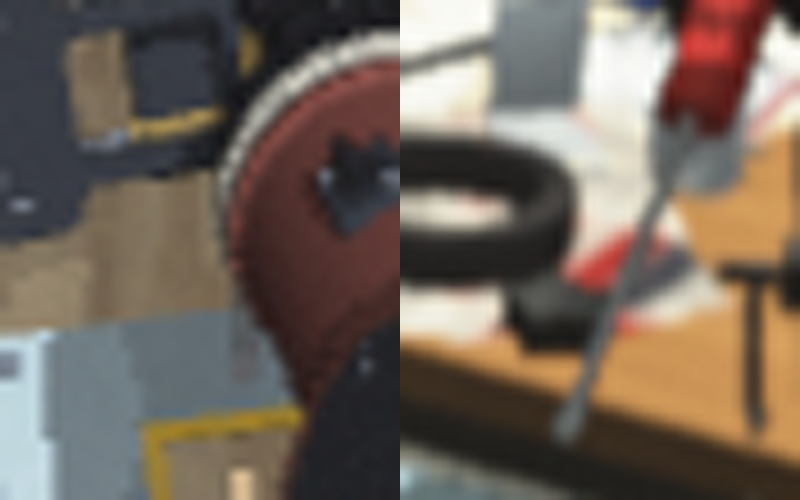

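The tip now reads top (303.9,162.4) and scene (313.9,172.7), within about 2 mm of what's wanted. I'll insert it gently with contact stop.

```bash
python3 - <<'E'
from g import *
for r,v in((.25,.06),(.20,.05)):
    print(r,env.line_to(*pose(r),v=v,contact_N=4)); 
s=st(); print(s["joint_pos"],env.ik(*pose(.168)))
print(env.line_to(*pose(.169),v=.03,contact_N=4)); env.dwell(.3); s=st(); print(s["joint_pos"])
t=get("top");c=get("scene")
tip=SCREW+.014*D; print("exp",proj(c,tip),"screw",proj(c,SCREW),"neck",proj(c,SCREW+.124*D),"top",proj(t,tip),proj(t,SCREW))
d1=cv2.resize(t["bgr"][140:220,270:340],(350,400),interpolation=cv2.INTER_CUBIC);d2=cv2.resize(c["bgr"][145:255,250:350],(440,484),interpolation=cv2.INTER_CUBIC)
cv2.imwrite("pics/p8.png",np.hstack([cv2.copyMakeBorder(d1,0,84,0,0,0),d2]))
E
```

```text
0.25 False
0.2 False
t 22.90 p [ 0.6267 -0.1436  0.1734] F [ 0.0673  0.094  -1.3646] g 0.303 42.7
[ 0.9223  0.0962 -0.6487  2.0832 -0.5033  0.4106  2.4979] [ 0.9852  0.0811 -0.6806  2.1472 -0.6104  0.385   2.6267]
False
t 24.38 p [ 0.6021 -0.1465  0.154 ] F [ 0.4414 -0.5967 -0.5608] g 0.300 42.7
[ 0.9883  0.0821 -0.6849  2.1449 -0.6052  0.3855  2.6213]
exp [292.7832 227.3772] screw [290.8371 232.3586] neck [307.612  189.4457] top [305.8985 205.6121] [305.9913 209.0578]
```

View pics/p8.png

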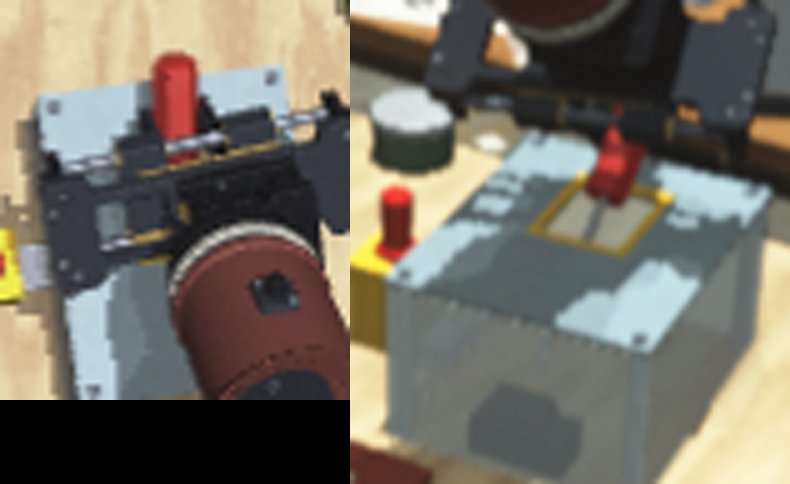

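The blade passes through the opening with no contact force. In the picture the handle neck is at (308,190.5), expected (307.6,189.4), and the shaft runs inside the yellow edges. The pin still stands in its socket. Handing in.

```bash
python3 - <<'E'
from g import *
env.dwell(.5); s=st(); print(abs(s["dq"]).max()); print(env.job_done())
E
```

```text
t 24.98 p [ 0.6021 -0.1466  0.1539] F [ 0.8909  0.1371 -0.9101] g 0.299 42.7
0.0021813309678332354
the job is handed in; nothing more can be done
None
```

I've handed the job in at about 25 s: the lockout pin is fully seated in the yellow socket, and the arm is holding the red screwdriver still through the opening with no sign of contact. By my estimate the blade tip is about 14 mm off the screw head, but the tip itself wasn't visible in the last picture.

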